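# Set the batten to the long stop for sawing

### The job

Set the batten up for sawing to the longer of the two lengths: push the flip stop that is farther from the mitre box over and fully down in front of the fence, then push the batten along the fence until its end butts against that stop. Only push, without gripping or lifting anything, and bring the batten gently to the stop; it stays flat along the fence, the other stop stays up, the things around are left alone, and you finish clear of everything.

Things in the scene. Friction and masses are not known exactly. Their poses are not given: they have to be found in the camera images.
- saw_station: Sawing station fixed on the bench: 15 mm plywood base (x -105 to 40, y -280 to 280 mm) with an aluminium fence (x 0 to 25, y -280 to 70 mm, top 65 mm above the bench) and a mitre box. Origin: on the bench, mid-length, in the plane of the fence's front face; x points through the fence, away from the robot; y along the fence to the mitre box, on the robot's left; z up.
- mitre_box (a point): Middle of the floor of the wooden mitre box (15 mm above the bench, axes as the station's): a trough 200 mm long (y), open on top and at both ends. Inside 50 mm wide, x -25 to 25 mm; walls 12 mm thick, tops 50 mm above this point; back wall flush with the fence's face.
- far_stop (a joint): Angle (rad) of the flip stop farther from the mitre box (station y -260 to -200 mm): 0 = fully down, foot hanging in front of the fence; grows as raised, to 2.7. Starts thrown back at 2.2 to 2.6. The hinge axis lies along the fence. A friction washer (0.06 N m) holds it wherever it is left, so it must be pushed all the way down; a few newtons do, following its arc (a straight-down push near the hinge can bind).
- far_stop_hinge (a point): Middle of the far stop's hinge axis, 83 mm above the bench, 12.5 mm behind the fence's face; axes as the station's, does not turn with the stop. The steel bracket around it is 32 mm wide along the fence, rises 7 mm above the axis and has a black knob at the back, below the fence's top.
- far_stop_foot (a point): Centre of the foot's end face; turns with the stop, an aluminium L 20 mm wide (y). When down (axes as station): level bar from the axis to 40 mm towards the robot, top 5 mm above the axis; 12 mm thick foot at the bar's end, x -40 to -28, down to 62 mm below the axis (6 mm above the plywood). Thrown back, the bar points away from the robot, the foot stands up, its end 150 mm above the bench.
- near_stop (a joint): Angle of the other, identical flip stop, nearer the mitre box (at y -100 to -40 mm of the station); starts at 2.2 to 2.6 rad and is to stay up.
- near_stop_hinge (a point): Hinge of the near stop, as for the far stop.
- batten: Loose white-primed wooden batten, 40 mm (x) by 550 mm (y) by 22 mm (z), about 0.25 kg, lying flat on the plywood with its back edge 1 to 4 mm from the fence, through the mitre box and out beyond its open end. Origin: middle of its underside; y along its length towards the free end.
- batten_stop_end (a point): Centre of the batten's end face on the stops' side (26 mm above the bench); it must come up against the far stop's foot. It starts about 40 to 160 mm short of it.
- batten_push_end (a point): Centre of the batten's free end face, which sticks out of the mitre box on the robot's left, past the plywood, over the bare bench (underside 15 mm, top 37 mm above the bench). With the batten at the far stop it is still 20 mm or more outside the box.
- back_saw: Bystander: back saw lying on the bench behind the station, about 370 mm long, 22 mm high. Origin about 85 mm from the handle's middle, x towards the blade's toe.
- glue_bottle: Bystander: white glue bottle, 60 mm across, 160 mm high, standing in front of the station. Origin: centre of its underside.
- screw_box: Bystander: closed screw box, 87 x 132 x 44 mm, behind the station. Origin: centre of its underside.
- offcut: Bystander: wooden offcut, 40 x 75 x 22 mm, in front of the station on the right. Origin: centre of its underside.

How it is judged:
On the way, in this order (a step that is already met when the one before it is completed fails the run):
1. the far stop is flipped fully down, the batten still short of it (value of joint far_stop below 0.08 rad and y of batten_stop_end in the frame of far_stop_foot above 0.02 m), for 0.2 s.
2. the batten butts against the far stop (value of joint far_stop below 0.08 rad and y of batten_stop_end in the frame of far_stop_foot between 0.005 and 0.0135 m), for 0.2 s.
At the end, for the whole second after the job is handed in: The far stop is down (within 0.08 rad), the near stop still up (above 2.0 rad), the batten's end is against the far stop's foot (gap under 3.5 mm), the batten lies flat on the base with both ends within 7 mm of the fence's line, at rest (all of step 2 and value of joint near_stop above 2 rad and x of each of batten_stop_end, batten_push_end in the frame of saw_station above -0.027 m and angle between batten's own z axis and vertical below 0.035 rad and height (world z) of each of batten_stop_end, batten_push_end below 0.031 m and linear speed of batten below 0.01 m/s); the robot touches nothing.
It fails at once if the near stop is knocked down (value of joint near_stop below 1.9 rad).
It fails at once if the batten is lifted, carried or tipped (height (world z) of any of batten_stop_end, batten_push_end above 0.045 m or angle between batten's own z axis and vertical above 0.15 rad).
It fails at once if the batten is gripped or forced (finger force on it over 35 N) (contact force between the fingers and batten above 35 N).
It fails at once if the back saw, glue bottle, screw box or offcut is moved (distance of any of back_saw, glue_bottle, screw_box, offcut from where it was at the start of the episode above 0.02 m).
It also fails if it takes over 64 s, if anything falls off the work surface, if the arm or the gripper's body presses on something with over 40 N, if the wrist force passes 120 N, or if a joint passes its speed limit or range.

### The arm

A 7-joint arm with a two-finger parallel gripper is mounted at the origin on the work surface. World frame = base frame: x ahead of the robot, y to its left, z up, the work surface at z = 0. Lengths are in m, angles in rad, forces in N, time in s.
With the tool pointing down it reaches from about 0.35 to 0.9 m from the base axis. Payload 8.1 kg.
Tool frame: the origin (TCP) lies at the very end of the fingers, on their centre line; the grasp point (between the pads) lies 19 mm behind it; x points along the fingers, y is the direction in which the jaws open and shut, and the axes are right-handed (so a half turn about x gives the same grasp; the last joint's range is limited). The gripper opens to 85 mm and grips with 20 to 120 N. Pads are 22 mm wide; open, the fingers measure 114 mm over their backs; the gripper's body (76 mm by 85 mm) begins 54 mm behind the grasp point. The pads swing forward as they close: fully open they stand 13 mm farther back than shut.
Start: joints at [1.226, 0.434, 0.025, 1.573, -0.012, 1.134, -0.075], TCP at [0.15, -0.607, 0.231] pointing down, gripper open.
Joint ranges: [-2.62, 2.62], [-0.44, 2.09], [-1.27, 1.32], [0.08, 2.57], [-1.32, 4.46], [0.12, 2], [-2.74, 2.74]. Speed limits (rad/s): [2.22, 2.22, 3.01, 3.01, 3.14, 3.14, 3.14].

### API

Orientations are given as a unit quaternion [w, x, y, z].
In Python, from workcell import move_to, servo_line, move_joints, release, clamp, pause, inverse_kinematics, get_state, grab_frame, camera_info, IKError, sign_off gives the robot as it stands. The module is installed in compiled form; this text tells all that it offers. Calls block until the motion is done:
- move_to(position, orientation): joint-space move of the TCP to a pose.
- servo_line(position, orientation=None, velocity=0.15): straight line of the TCP; orientation=None keeps the orientation; velocity is the mean speed in m/s.
- move_joints(angles): joint-space move.
- release() and clamp(grip_force=None): open the fingers fully, or close them until they stop; grip_force is the grip in N (None keeps the last).
- pause(seconds).
- inverse_kinematics(position, orientation): joint angles nearest the present ones, or None.
- get_state(): the state.
- grab_frame(name): name is "side" or "top"; returns the picture (400x640x3 uint8, red, green, blue); there is no depth.
- camera_info(name): a dict with "camera_matrix" (3x3 intrinsics, pixels), "k1" (the pictures are not rectified: a ray, as slopes to the right and down, at radius r is drawn at 1 + k1 r^2 times it, then the intrinsics apply), "origin" and "orientation" of the camera in the world. Camera axes: x right, y down, z forward; pixel columns grow to the right and rows downward; lengths in m; the calibration is good to about 2 mm. A picture is of the moment at which its call begins. camera_info takes no time and is no camera call.
A pose or a line that the arm cannot do raises IKError and nothing moves.
- sign_off(): hands the job in, once; it reports no verdict.
The state is a dict: "time": time; "q": joint angles; "qd": joint speeds; "effort": joint torques, N m; "eef_pos": TCP position; "ee_rot": TCP orientation; "wrist_force": force on the tool from outside, world axes, zero at the start; "wrist_torque": the same for the moment, N m; "finger_gap": opening from 0.0 (shut) to 1.0 (fully open).
Only numpy, scipy, OpenCV 4.12 (cv2) and the standard library are available. Lean on these libraries where they do the work, as an engineer would, in place of code of your own. Each camera call takes 0.05 s, during which the arm holds its last target.

## Working session

There is one attempt and no reset: what is moved stays moved. The work goes in short steps, each a Python script; the robot and the scene stay as the last script left them, time stands still between calls to the robot, and variables do not carry over. Pictures are saved under pics/ and viewed, and the job is handed in when it is done.

```bash
mkdir -p pics; ls
python3 - <<'E'
from workcell import *
import cv2,numpy as np
for n in("side","top"):
    c=camera_info(n);print(n,c)
    cv2.imwrite(f"pics/{n}0.png",grab_frame(n)[:,:,::-1])
s=get_state();print(s)
E
```

```text
pics
side {'camera_matrix': array([[457.235867  ,   0.        , 314.77906339],
       [  0.        , 457.235867  , 198.44564767],
       [  0.        ,   0.        ,   1.        ]]), 'k1': -0.0407951822916731, 'origin': array([0.13375228, 0.90323031, 0.79366439]), 'orientation': array([ 0.09644691, -0.17115332,  0.87945175, -0.4335541 ])}
top {'camera_matrix': array([[437.03636412,   0.        , 315.93662732],
       [  0.        , 437.03636412, 200.23994473],
       [  0.        ,   0.        ,   1.        ]]), 'k1': -0.03783564657549357, 'origin': array([0.42511365, 0.02168778, 1.16017992]), 'orientation': array([-0.03042095,  0.70704473, -0.70590302,  0.02938077])}
{'time': 0.1, 'q': array([ 1.22637538,  0.43515284,  0.02494337,  1.57398432, -0.01160394,
        1.13399351, -0.07510158]), 'qd': array([ 0.00044342, -0.00372404,  0.00021273, -0.0017839 , -0.0013582 ,
       -0.0012437 , -0.00069529]), 'effort': array([ 3.72276379e-03, -6.71764112e+01,  1.02843102e+00, -3.16906643e+01,
        1.57225295e-02,  7.18973504e-03, -3.79573817e-05]), 'eef_pos': array([ 0.1495322 , -0.60639459,  0.2306128 ]), 'ee_rot': array([-0.08478993, -0.70184796, -0.08575533,  0.70204425]), 'wrist_force': array([ 0.07508071, -0.50084845, -0.18083532]), 'wrist_torque': array([-0.0504424 ,  0.06385214,  0.03190302]), 'finger_gap': 1.0004514116314913}
```

View pics/top0.png

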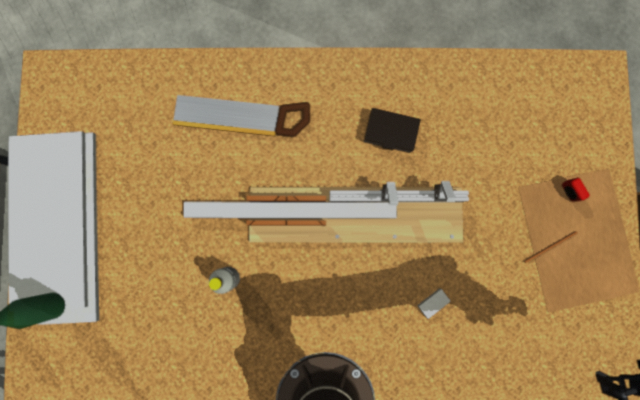

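View pics/side0.png

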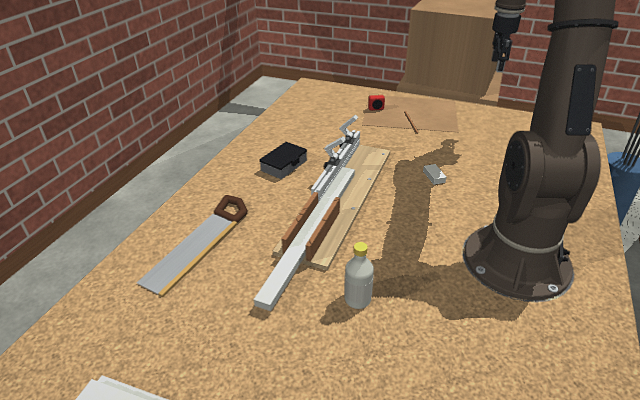

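The top view has +x up and +y left. The station spans columns 248–470 and rows 185–243. The batten runs from column 184 to 396, and the stops are at columns ~390 and ~443. Next I'll look at enlarged crops.

```bash
cat > h.py <<'E'
from workcell import *
import cv2,numpy as np
from scipy.spatial.transform import Rotation as R
def cam(n):
    c=camera_info(n); q=c['orientation']
    return c['camera_matrix'],c['k1'],c['origin'],R.from_quat([q[1],q[2],q[3],q[0]]).as_matrix()
def proj(n,P):
    K,k,o,M=cam(n); P=np.atleast_2d(P)
    return cv2.projectPoints(P,cv2.Rodrigues(M.T)[0],-M.T@o,K,np.array([k,0,0,0.]))[0][:,0]
def atz(n,uv,z):
    K,k,o,M=cam(n)
    p=cv2.undistortPoints(np.array([[uv]],float),K,np.array([k,0,0,0.]))[0,0]
    d=M@np.array([p[0],p[1],1]); return o+d*(z-o[2])/d[2]
def crop(n,name,x0,y0,x1,y1,s,img=None):
    im=grab_frame(n)[:,:,::-1] if img is None else img
    c=cv2.resize(im[y0:y1,x0:x1],None,fx=s,fy=s,interpolation=cv2.INTER_CUBIC)
    cv2.imwrite(f"pics/{name}.png",c)
E
python3 - <<'E'
from h import *
t=cv2.imread("pics/top0.png");s=cv2.imread("pics/side0.png")
crop("top","t1",360,170,480,250,6.5,t)
crop("top","t2",175,170,335,250,5,t)
crop("side","s1",300,105,400,205,6,s)
crop("side","s2",240,180,380,320,4,s)
E
```

```text
(no output)
```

View pics/t1.png

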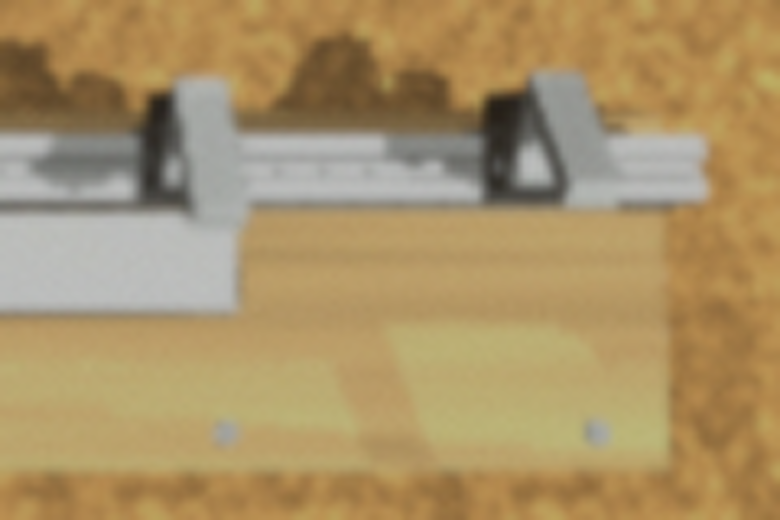

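View pics/t2.png

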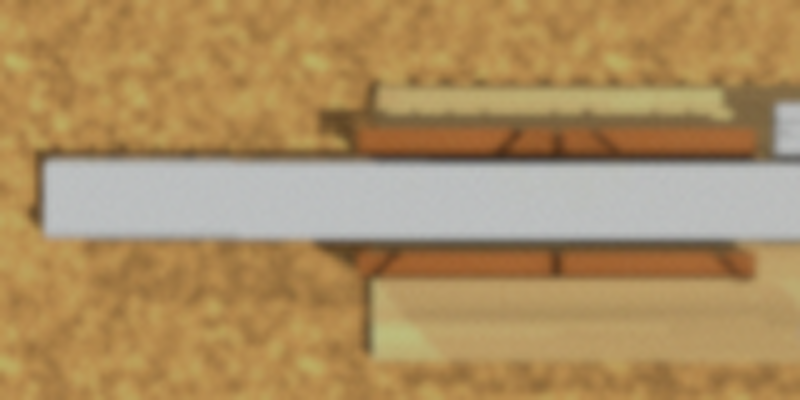

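View pics/s1.png

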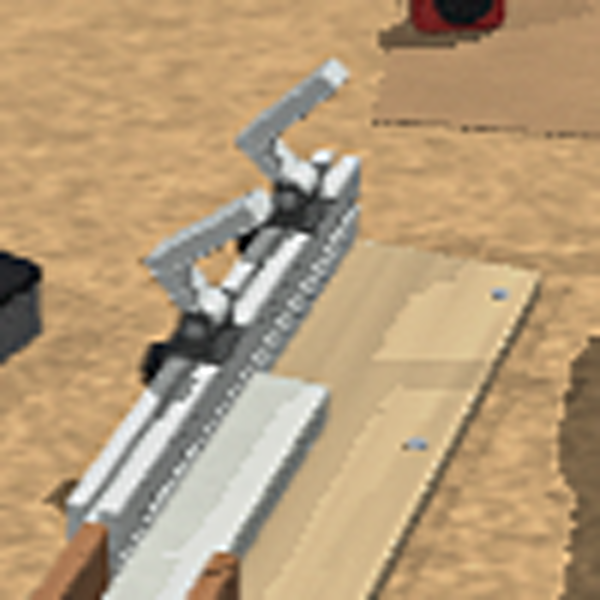

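View pics/s2.png

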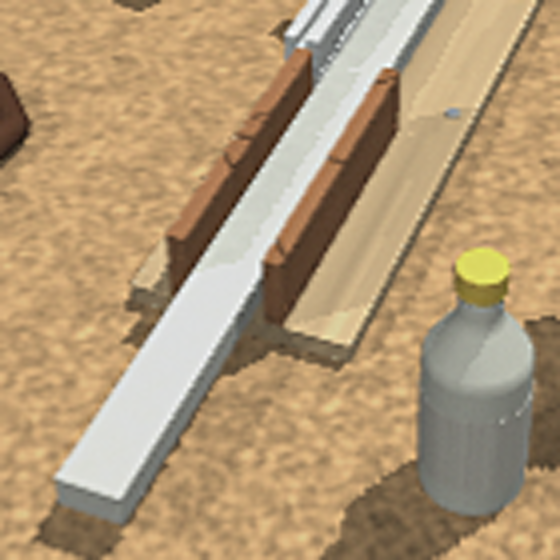

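```bash
cat > fit.py <<'E'
from h import *
from scipy.optimize import least_squares
def t1(U,V): return ((U+.5)/6.5-.5+360,(V+.5)/6.5-.5+170)
def t2(U,V): return ((U+.5)/5-.5+175,(V+.5)/5-.5+170)
def s1(U,V): return ((U+.5)/6-.5+300,(V+.5)/6-.5+105)
def s2(U,V): return ((U+.5)/4-.5+240,(V+.5)/4-.5+180)
m=1e-3
S=[("top",t1(667,468),(-105,-280,15)),("top",t2(372,357),(-105,280,15)),("top",t2(375,86),(40,280,15)),
("top",t1(705,203),(0,-280,65)),("top",t1(705,135),(25,-280,65)),("top",t2(773,153),(0,70,65)),("top",t2(773,103),(25,70,65)),
("side",s2(350,347),(-105,280,15)),("side",s1(540,272),(-105,-280,15))]
B=[("top",t2(43,157),(20,275,22)),("top",t2(43,238),(-20,275,22)),("top",t1(237,311),(-20,-275,22)),
("side",s2(58,483),(20,275,22)),("side",s2(123,499),(-20,275,22)),("side",s1(328,386),(-20,-275,22))]
def T(p,P): 
    c,s=np.cos(p[2]),np.sin(p[2]);return np.array([p[0]+c*P[0]-s*P[1],p[1]+s*P[0]+c*P[1],P[2]])
def res(p,L,z0): return np.concatenate([proj(n,T(p,np.array(P)*m+[0,0,z0]))[0]-uv for n,uv,P in L])
rs=least_squares(res,[.45,0,0],args=(S,0),loss='soft_l1').x
rb=least_squares(res,[.45,.1,0],args=(B,.015),loss='soft_l1').x
if __name__=="__main__":
    np.set_printoptions(precision=4,suppress=True)
    for p,L,z in((rs,S,0),(rb,B,.015)): print(p);print(res(p,L,z).reshape(-1,2))
    c,s=np.cos(rs[2]),np.sin(rs[2]);Ri=np.array([[c,s],[-s,c]])
    for y in(-.275,.275): print("batten end in station",Ri@(T(rb,[0,y,0])[:2]-rs[:2]), T(rb,[0,y,0]))
    ll=lambda q:Ri@(q[:2]-rs[:2])
    for q in((358,262),(752,262)): print("box",ll(atz("top",t2(*q),.065)))
    for nm,q,z in(("bottle","b",0),): pass
    for nm,px,z in (("bottlecap",(215,284),.16),("offcut",(434,303),.022),("sawhandle",(293,119),.02),("box",(392,130),.044)): print(nm,atz("top",px,z))
    for q in((555,75),(590,75),(580,195),(610,195)): print("foot top z.15",ll(atz("top",t1(*q),.15)))
    for q in((487,100),(495,200)): print("bracket z.09",ll(atz("top",t1(*q),.09)))
E
python3 fit.py
```

```text
[ 0.5187 -0.0809  0.    ]
[[ 0.3821  0.184 ]
 [-0.3801  0.5465]
 [-0.1959 -0.4109]
 [ 0.0447 -0.6004]
 [-0.2315  0.0161]
 [ 0.3468 -0.2039]
 [ 0.3367 -0.0889]
 [ 0.024   0.33  ]
 [ 0.4722  0.4466]]
[0.4963 0.0915 0.0012]
[[ 0.2009  0.6996]
 [-0.1953 -0.0543]
 [ 0.2902 -0.1418]
 [-0.4897 -0.8161]
 [ 0.0123  0.6599]
 [ 0.07    0.2617]]
batten end in station [-0.022  -0.1027] [ 0.4967 -0.1835  0.    ]
batten end in station [-0.0226  0.4473] [0.496  0.3665 0.    ]
box [-0.0557  0.279 ]
box [-0.0553  0.0814]
bottlecap [0.3189 0.2519 0.16  ]
offcut [ 0.2567 -0.2809  0.022 ]
sawhandle [0.7389 0.0849 0.02  ]
box [ 0.7036 -0.1743  0.044 ]
foot top z.15 [ 0.0374 -0.1971]
foot top z.15 [ 0.0374 -0.2098]
foot top z.15 [-0.0059 -0.2051]
foot top z.15 [-0.0058 -0.2159]
bracket z.09 [ 0.0355 -0.1887]
bracket z.09 [-0.0026 -0.1909]
```

```bash
cat > fit2.py <<'E'
from fit import *
def L(p,a,b,dy):
    th=p[1];A=a*np.cos(th)-b*np.sin(th);Bz=a*np.sin(th)+b*np.cos(th)
    return T(rs,np.array([.0125-A*m,p[0]+dy*m,.083+Bz*m]))
C=[("top",t1(530,73),40,5,10),("top",t1(580,73),40,5,-10),("side",s1(333,58),40,-62,10),("side",s1(238,143),40,5,10),("side",s1(350,70),40,-62,-10)]
f=lambda p:np.concatenate([proj(n,L(p,a,b,dy))[0]-uv for n,uv,a,b,dy in C])
r=least_squares(f,[-.23,2.4],loss='soft_l1').x
if __name__=="__main__":
    print(r);print(f(r).reshape(-1,2))
    im=cv2.imread("pics/top0.png");im2=cv2.imread("pics/side0.png")
    def draw(n,name,box,s,img):
        x0,y0,x1,y1=box;c=cv2.resize(img[y0:y1,x0:x1],None,fx=s,fy=s,interpolation=cv2.INTER_CUBIC)
        for dy in(10,-10):
            pts=np.array([proj(n,L(r,a,b,dy))[0] for a,b in((0,5),(40,5),(40,-62),(28,-62),(28,-5),(0,-5))])
            cv2.polylines(c,[np.int32(((pts-[x0,y0])+.5)*s-.5)],True,(0,0,255) if dy>0 else(255,0,0),1)
        cv2.imwrite("pics/"+name,c)
    draw("top","m_t.png",(400,170,480,220),8,im);draw("side","m_s.png",(320,105,370,155),10,im2)
E
python3 fit2.py
```

```text
[-0.20912055  2.28310048]
[[-0.202305    0.36431867]
 [ 0.29211749  0.38437039]
 [ 0.06115269  3.62206115]
 [-0.12897769 -0.45493579]
 [-0.66723651 -1.24621344]]
```

```bash
python3 -c "
import cv2,numpy as np
a=cv2.imread('pics/m_t.png');b=cv2.imread('pics/m_s.png');b=cv2.resize(b,(400,400));a=cv2.resize(a,(400,250))
c=np.zeros((400,800,3),np.uint8);c[:250,:400]=a;c[:,400:]=b;cv2.imwrite('pics/m.png',c)"
```

```text
(no output)
```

View pics/m.png

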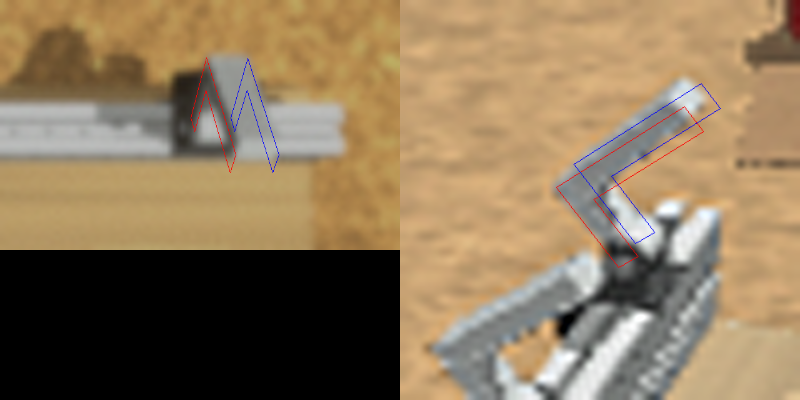

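```bash
sed -i 's/^C=.*/C=[("top",t1(530,73),40,5,10),("top",t1(580,73),40,5,-10),("side",s1(325,75),40,-62,10),("side",s1(238,143),40,5,10),("side",s1(338,58),40,-62,-10),("side",s1(349,70),28,-62,-10)]/' fit2.py; python3 fit2.py;  python3 -c "
import cv2,numpy as np
a=cv2.imread('pics/m_t.png');b=cv2.imread('pics/m_s.png');b=cv2.resize(b,(400,400));a=cv2.resize(a,(400,250))
c=np.zeros((400,800,3),np.uint8);c[:250,:400]=a;c[:,400:]=b;cv2.imwrite('pics/m2.png',c)"
```

```text
[-0.21012781  2.35728067]
[[-0.07538603 -0.29725652]
 [ 0.39996333 -0.27698168]
 [-0.16205987 -0.04604777]
 [-0.60626064 -0.04998526]
 [-0.20963743 -0.06879901]
 [ 0.52281398  0.8970201 ]]
```

View pics/m2.png

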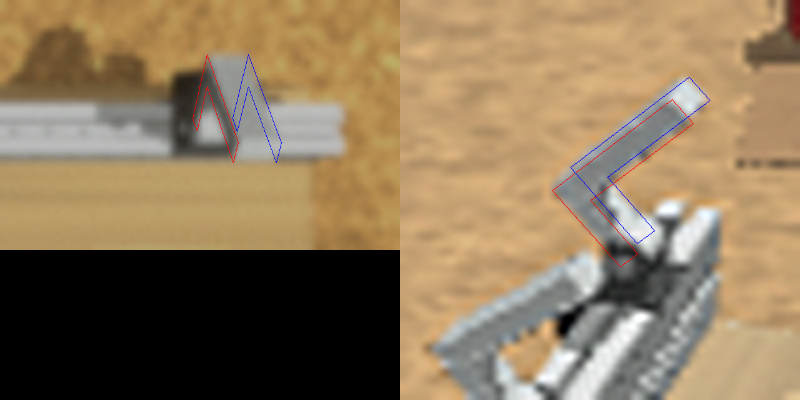

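```bash
cat > path.py <<'E'
from fit2 import *
def q4(M): q=R.from_matrix(M).as_quat();return np.array([q[3],q[0],q[1],q[2]])
def down(sy): # tool y = sy*world y
    x=np.array([0,0,-1.]);y=np.array([0,sy,0.]);return q4(np.c_[x,y,np.cross(x,y)])
def downx(sy):
    x=np.array([0,0,-1.]);y=np.array([sy,0,0.]);return q4(np.c_[x,y,np.cross(x,y)])
HX=rs[0]+.0125;HY=rs[1]+r[0];HZ=.083
def tip(th,s=48,w=11,clr=0):
    a=40+clr;b=-s
    A=a*np.cos(th)-b*np.sin(th);Bz=a*np.sin(th)+b*np.cos(th)
    d=np.clip((th-np.pi/2)/.35,-1,1)   # +1: finger behind
    return np.array([HX-A*m+w*m*d,HY,HZ+Bz*m])
E
python3 - <<'E'
from path import *
np.set_printoptions(precision=3,suppress=True)
s=get_state();q=s['ee_rot'];print(R.from_quat([q[1],q[2],q[3],q[0]]).as_matrix())
for th in(2.36,2,1.57,1,.5,0): print(th,tip(th))
E=rb
pe=T(rb,[0,.275,0]);print("push",pe)
for nm,o in(("y+",down(1)),("y-",down(-1)),("x+",downx(1)),("x-",downx(-1))):
    for P in(tip(2.36,clr=15),tip(0),[pe[0],pe[1]+.05,.026],[pe[0],pe[1]-.1,.026]): print(nm,inverse_kinematics(P,o))
E
```

```text
[[-0.     0.239 -0.971]
 [ 0.001 -0.971 -0.239]
 [-1.    -0.001  0.   ]]
2.36 [ 0.537 -0.291  0.145]
2 [ 0.515 -0.291  0.139]
1.57 [ 0.483 -0.291  0.123]
1 [ 0.458 -0.291  0.091]
0.5 [ 0.462 -0.291  0.06 ]
0 [ 0.48  -0.291  0.035]
push [0.496 0.366 0.   ]
y+ [ 0.85   0.591 -0.68   1.635  0.413  1.064  1.619]
y+ [ 0.872  0.652 -0.603  1.886  0.521  0.764  1.549]
y+ [-0.296  0.832 -0.788  1.656  0.697  0.955  0.23 ]
y+ [ 0.042  0.803 -0.954  1.87   0.827  0.924  0.259]
y- [ 0.467  0.498 -0.094  1.67   0.054  0.976 -1.217]
y- [ 0.504  0.572 -0.075  1.919  0.067  0.653 -1.184]
y- [-0.549  0.717 -0.357  1.68   0.324  0.804 -2.623]
y- [-0.175  0.665 -0.591  1.888  0.53   0.749 -2.637]
x+ [ 0.676  0.531 -0.404  1.65   0.238  1.009  0.195]
x+ [ 0.718  0.603 -0.377  1.9    0.33   0.7    0.147]
x+ [-0.372  0.785 -0.649  1.663  0.58   0.895 -1.254]
x+ [-0.059  0.725 -0.775  1.878  0.683  0.826 -1.196]
x- [ 0.229  0.499  0.253  1.692 -0.146  0.969 -2.606]
x- [ 0.26   0.58   0.267  1.941 -0.241  0.651 -2.464]
x- [-0.162  0.967 -1.076  1.645  0.933  1.124  1.642]
x- [ 0.102  0.869 -1.075  1.866  0.92   1.006  1.758]
```

Run:
```python
from path import *
np.set_printoptions(precision=3,suppress=True)
o=down(-1)
clamp(20)
move_to([HX+.07,HY,.27],o)
a=tip(2.5,clr=14)
print(a); servo_line([a[0]+.005,a[1],a[2]],o,velocity=.12)
s=get_state();print(s['time'],s['eef_pos'],s['wrist_force'],s['finger_gap'])
t=grab_frame("top")[:,:,::-1];d=grab_frame("side")[:,:,::-1]
c=np.hstack([cv2.resize(t[130:260,380:510],(400,400)),cv2.resize(d[50:180,270:400],(400,400))])
cv2.imwrite("pics/a1.png",c)
```

```text
Traceback (most recent call last):
  File "path.py", line 1, in <module>
    from fit2 import *
  File "fit2.py", line 1, in <module>
    from fit import *
  File "fit.py", line 17, in <module>
    rb=least_squares(res,[.45,.1,0],args=(B,.015),loss='soft_l1').x
       ~~~~~~~~~~~~~^^^^^^^^^^^^^^^^^^^^^^^^^^^^^^^^^^^^^^^^^^^^^
  File "fit.py", line 15, in res
    def res(p,L,z0): return np.concatenate([proj(n,T(p,np.array(P)*m+[0,0,z0]))[0]-uv for n,uv,P in L])
                                            ~~~~^^^^^^^^^^^^^^^^^^^^^^^^^^^^^^^
  File "h.py", line 8, in proj
    K,k,o,M=cam(n); P=np.atleast_2d(P)
            ~~~^^^
  File "h.py", line 5, in cam
    c=camera_info(n); q=c['orientation']
ValueError: time passes only in moves, steps and waits
```

The fit polled `camera_info` too many times without time passing. I'll cache the calibration and hardcode the fitted values.

```bash
cat > path.py <<'E'
import functools, h
from h import *
h.cam=functools.lru_cache(None)(h.cam)
m=1e-3
rs=np.array([.5187,-.0809,0]);rb=np.array([.4963,.0915,.0012]);r=np.array([-.2101,2.357])
def q4(M): q=R.from_matrix(M).as_quat();return np.array([q[3],q[0],q[1],q[2]])
def down(sy):
    x=np.array([0,0,-1.]);y=np.array([0,sy,0.]);return q4(np.c_[x,y,np.cross(x,y)])
def downx(sy):
    x=np.array([0,0,-1.]);y=np.array([sy,0,0.]);return q4(np.c_[x,y,np.cross(x,y)])
HX=rs[0]+.0125;HY=rs[1]+r[0];HZ=.083
def tip(th,s=48,w=11,clr=0):
    a=40+clr;b=-s
    A=a*np.cos(th)-b*np.sin(th);Bz=a*np.sin(th)+b*np.cos(th)
    d=np.clip((th-np.pi/2)/.35,-1,1)
    return np.array([HX-A*m+w*m*d,HY,HZ+Bz*m])
def pair(name,bt,bs):
    t=grab_frame("top")[:,:,::-1];d=grab_frame("side")[:,:,::-1]
    f=lambda im,b:cv2.resize(im[b[1]:b[3],b[0]:b[2]],(400,400),interpolation=cv2.INTER_CUBIC)
    cv2.imwrite(f"pics/{name}.png",np.hstack([f(t,bt),f(d,bs)]))
E
python3 - <<'E'
from path import *
np.set_printoptions(precision=3,suppress=True)
o=down(-1)
clamp(20)
move_to([HX+.07,HY,.27],o)
a=tip(2.5,clr=14)
print(a); servo_line([a[0]+.005,a[1],a[2]],o,velocity=.12)
s=get_state();print(s['time'],s['eef_pos'],s['wrist_force'],s['finger_gap'])
pair("a1",(380,130,510,260),(270,50,400,180))
E
```

```text
[ 0.557 -0.291  0.154]
4.0333 [ 0.562 -0.291  0.155] [-1.046  0.323 -0.212] 0.0035069047527949656
```

View pics/a1.png

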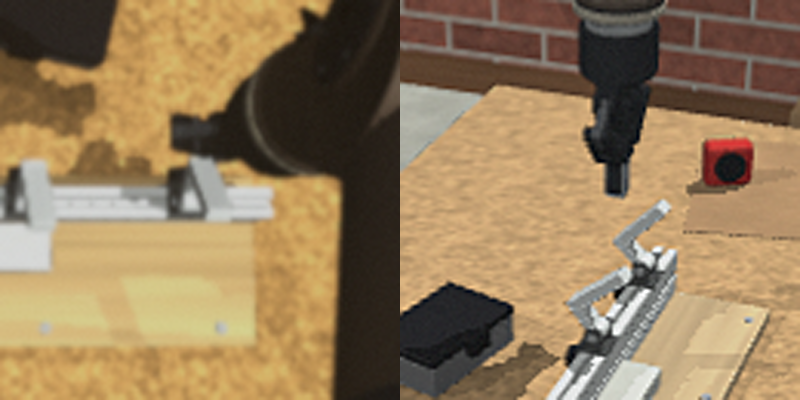

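Run:
```python
from path import *
P=[.562,-.291,.155]
a=proj("top",P)[0];b=proj("side",P)[0]
print((a-[380,130])*400/130,(b-[270,50])*400/130+[400,0])
```

```text
[218.71378152 148.68481559] [616.126281   194.49168111]
```

Side view: the tip is at (617,193), which matches its predicted projection. It stands clear behind the raised far stop. Next I'll sweep the arc.

Run:
```python
from path import *
np.set_printoptions(precision=3,suppress=True)
o=down(-1)
f0=get_state()['wrist_force']
for th in(2.3,2.0,1.75,1.57,1.4,1.2,.9,.6,.35):
    servo_line(tip(th),o,velocity=.08)
    s=get_state();df=s['wrist_force']-f0;print(th,s['time'],s['eef_pos'],df)
    if np.linalg.norm(df)>15: print("STOP");break
pair("a2",(380,130,510,260),(270,50,400,180))
```

```text
2.3 4.6583 [ 0.533 -0.291  0.145] [-0.988  0.337 -0.202]
2.0 5.0417 [ 0.515 -0.291  0.139] [-0.008 -0.261 -0.461]
1.75 5.4417 [ 0.497 -0.291  0.131] [-0.267  0.561  0.074]
1.57 5.7917 [ 0.483 -0.291  0.123] [ 1.003  0.327 -0.048]
1.4 6.125 [ 0.471 -0.291  0.114] [-0.182  0.448 -0.414]
1.2 6.4667 [ 0.461 -0.291  0.103] [-0.162 -0.077  1.181]
0.9 6.85 [ 0.458 -0.291  0.084] [ 0.416 -0.499  0.941]
0.6 7.2333 [ 0.46  -0.291  0.066] [ 0.253  0.131 -0.18 ]
0.35 7.575 [ 0.466 -0.291  0.051] [-0.195  0.522  1.213]
```

View pics/a2.png

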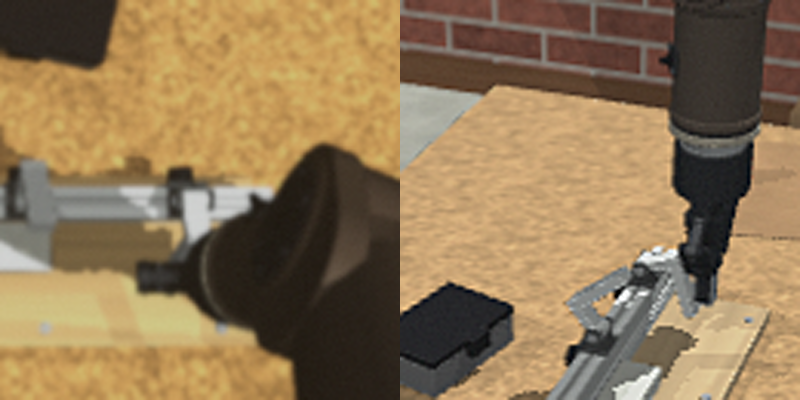

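The stop has followed the finger. Its foot is at about (690,300) in the right panel, with the bar almost level. Next I'll finish against the hard stop while watching the force.

Run:
```python
from path import *
np.set_printoptions(precision=3,suppress=True)
o=down(-1)
f0=get_state()['wrist_force']
for th in(.2,.1): servo_line(tip(th),o,velocity=.05)
p=tip(0.05)
for k in range(30):
    servo_line(p,o,velocity=.02)
    F=[]
    for _ in range(4): pause(.02);F.append(get_state()['wrist_force'])
    s=get_state();df=np.mean(F,0)-f0;print(k,round(s['time'],2),s['eef_pos'],df)
    if abs(df[0])>8: break
    p=p+[.0007,0,0]; p[2]=tip(0)[2]
    if p[0]>tip(0)[0]+.012: break
pause(.3)
pair("a3",(380,130,510,260),(330,100,400,170))
```

```text
0 8.66 [ 0.477 -0.291  0.037] [-1.83   0.631 -0.891]
1 8.98 [ 0.478 -0.291  0.035] [-4.978  1.122 -2.709]
2 9.3 [ 0.478 -0.291  0.035] [-7.161  1.043 -0.105]
3 9.62 [ 0.478 -0.291  0.035] [-10.103   1.245   1.918]
```

View pics/a3.png

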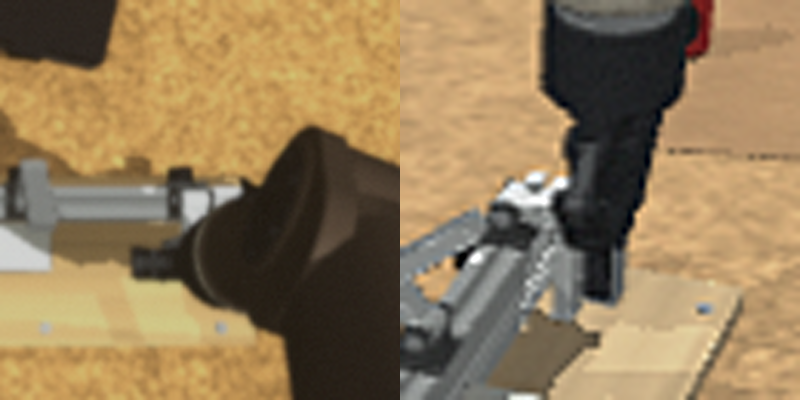

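Run:
```python
from path import *
np.set_printoptions(precision=3,suppress=True)
s=get_state();p=s['eef_pos']
servo_line([p[0]-.05,p[1],p[2]],down(-1),velocity=.1)
servo_line([p[0]-.05,p[1],.27],down(-1),velocity=.2)
move_to([.496,.43,.28],downx(1))
s=get_state();print(s['time'],s['q'],s['eef_pos'],s['wrist_force'])
t=grab_frame("top")[:,:,::-1];d=grab_frame("side")[:,:,::-1]
cv2.imwrite("pics/b_t.png",t);cv2.imwrite("pics/b_s.png",d)
crop("","b_tc",360,170,480,250,6.5,t);crop("","b_sc",310,105,400,175,8,d)
```

```text
14.5833 [-0.223  0.647 -1.01   1.359  0.543  1.424 -1.217] [0.497 0.429 0.28 ] [ 0.527  0.546 -0.448]
```

View pics/b_t.png

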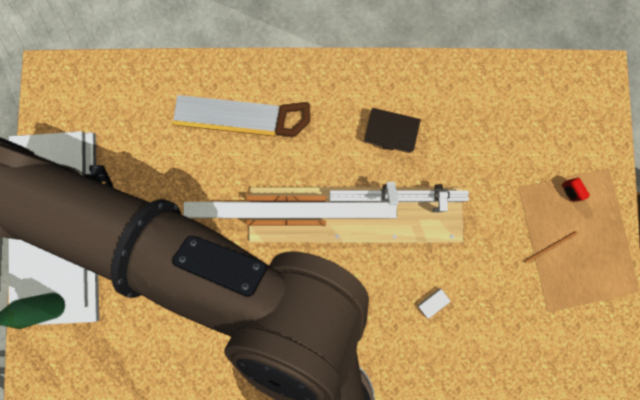

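View pics/b_s.png

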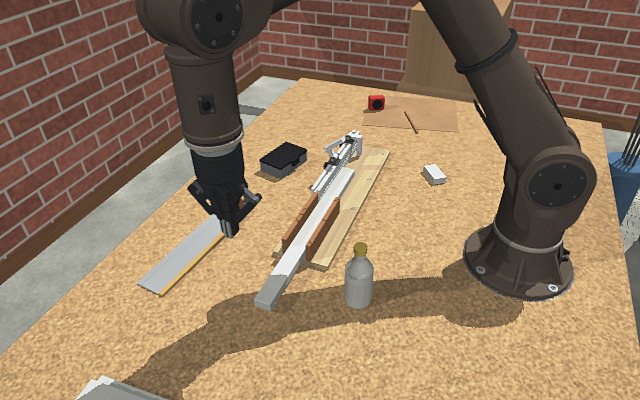

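View pics/b_tc.png

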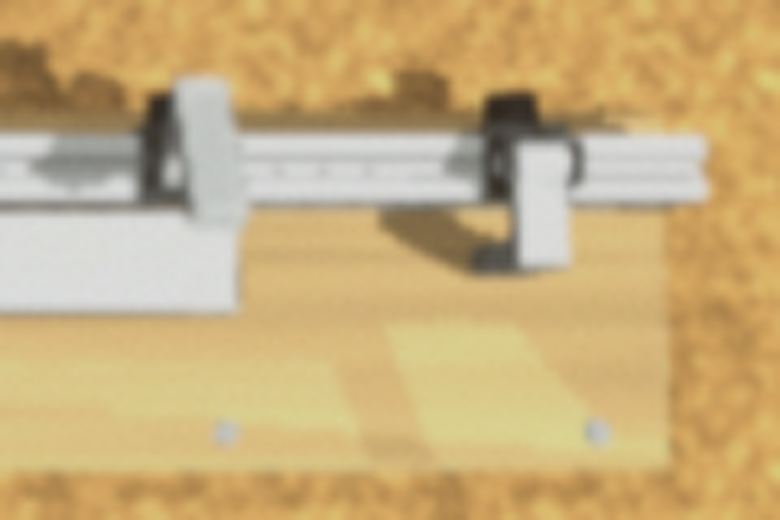

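View pics/b_sc.png

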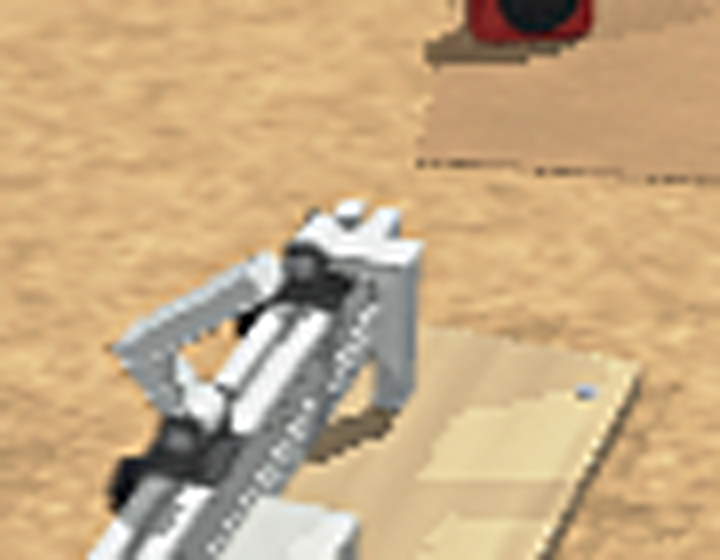

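The far stop is fully down: its bar is level and its foot vertical in the side crop at about (395,330). The near stop is still up. The batten hasn't moved and the arm is clear of the bottle. Next I'll descend and push.

Run:
```python
from path import *
np.set_printoptions(precision=4,suppress=True)
print("bar end x", [atz("top",((U+.5)/6.5+359.5,(267+.5)/6.5+169.5),.088)-[rs[0],rs[1],0] for U in(515,568)])
o=downx(1)
servo_line([.4962,.42,.10],o,velocity=.2)
servo_line([.4962,.42,.021],o,velocity=.1)
s=get_state();print(s['time'],s['eef_pos'],s['wrist_force'])
servo_line([.4962,.385,.021],o,velocity=.06)
servo_line([.4962,.355,.021],o,velocity=.04)
s=get_state();print(s['time'],s['eef_pos'],s['wrist_force'])
t=grab_frame("top")[:,:,::-1];d=grab_frame("side")[:,:,::-1]
crop("","c_s",200,180,360,320,5,d)
```

```text
bar end x [array([-0.0279, -0.1985,  0.088 ]), array([-0.0279, -0.2187,  0.088 ])]
16.675 [0.4963 0.4205 0.0216] [-0.1214  0.0104  0.5889]
18.3083 [0.4962 0.3547 0.0209] [0.3276 1.0477 0.27  ]
```

View pics/c_s.png

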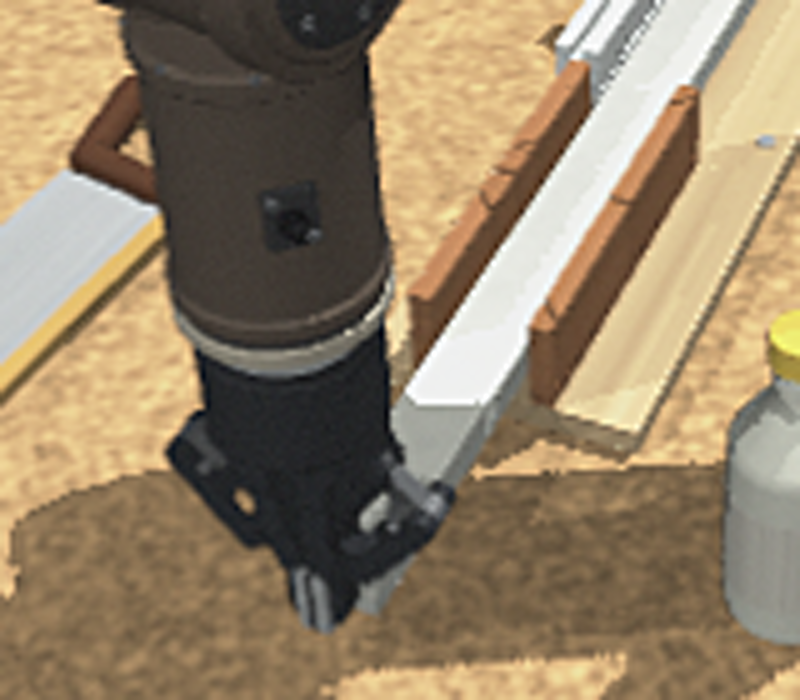

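The bar end measures 28 mm in front of the fence face, against 27.5 mm expected, so the stop is down. The fingers are at the batten's end at about (330,610) in the crop and pushing. I'll continue, slowing near the stop.

Run:
```python
from path import *
np.set_printoptions(precision=4,suppress=True)
o=downx(1)
servo_line([.4962,.300,.021],o,velocity=.04)
s=get_state();print(s['time'],s['eef_pos'],s['wrist_force'])
t=grab_frame("top")[:,:,::-1];d=grab_frame("side")[:,:,::-1]
cv2.imwrite("pics/d_t.png",t)
crop("","d_tc",360,170,480,250,6.5,t);crop("","d_sc",310,105,400,175,8,d)
```

```text
19.9333 [0.4962 0.2999 0.0209] [ 0.4393  0.3314 -0.005 ]
```

View pics/d_tc.png

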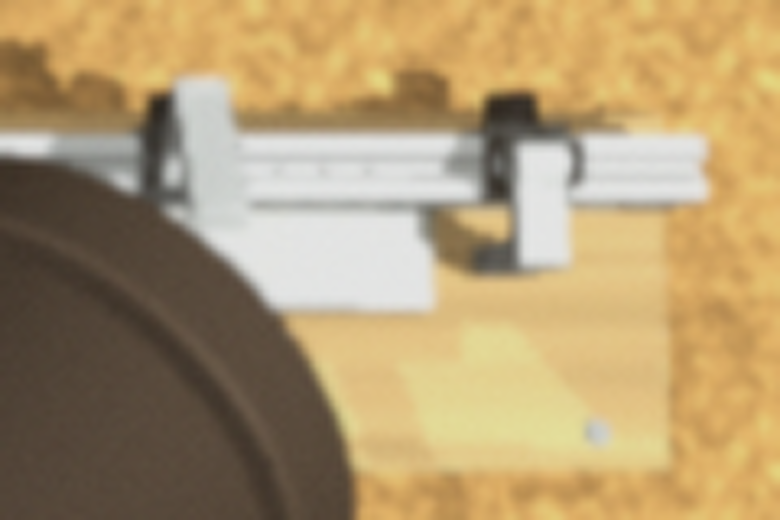

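View pics/d_sc.png

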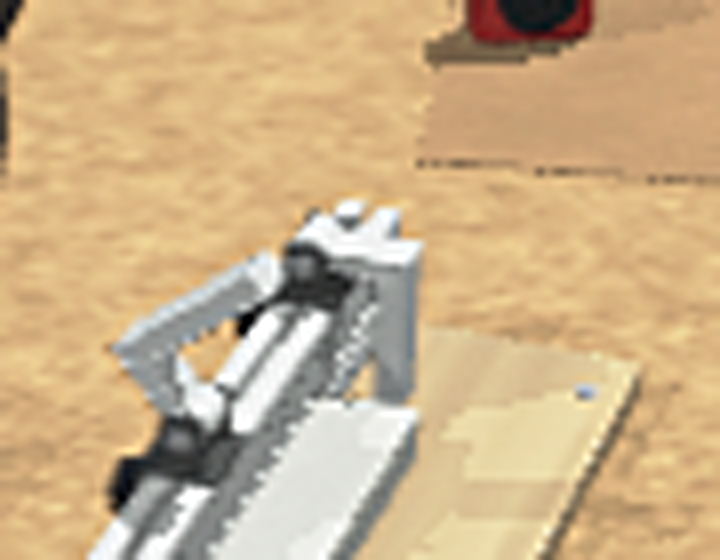

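The batten's end is at crop column 435, so it has travelled about 78 mm. It's straight, and about 19 mm remain.

Run:
```python
from path import *
np.set_printoptions(precision=4,suppress=True)
o=downx(1)
servo_line([.4962,.288,.021],o,velocity=.025)
p=np.array([.4962,.288,.021]);hit=False
for k in range(18):
    p[1]-=.001
    servo_line(p,o,velocity=.012)
    F=[]
    for _ in range(4): pause(.03);F.append(get_state()['wrist_force'])
    F=np.mean(F,0);s=get_state();print(k,round(s['time'],2),s['eef_pos'],F)
    if F[1]>6: hit=True;break
pause(.3)
print(hit)
t=grab_frame("top")[:,:,::-1];d=grab_frame("side")[:,:,::-1]
crop("","e_tc",360,170,480,250,6.5,t);crop("","e_sc",310,105,400,175,8,d)
```

```text
0 21.05 [0.4962 0.2869 0.021 ] [ 0.7123  0.0545 -0.1505]
1 21.43 [0.4962 0.2861 0.021 ] [-0.1578  1.2169  0.0911]
2 21.82 [0.4962 0.2851 0.021 ] [-0.0577  1.0508  0.3153]
3 22.2 [0.4962 0.284  0.021 ] [-0.4132  1.7022  0.9175]
4 22.58 [0.4962 0.283  0.021 ] [-0.1144  1.5189  0.8322]
5 22.97 [0.4962 0.282  0.021 ] [0.1767 1.5929 1.0302]
6 23.35 [0.4962 0.2809 0.021 ] [-0.307   0.9565  0.6069]
7 23.73 [0.4961 0.2805 0.021 ] [-0.0833  5.041  -1.3595]
8 24.12 [0.4961 0.2804 0.0213] [-0.0642  7.2064 -1.4372]
True
```

View pics/e_tc.png

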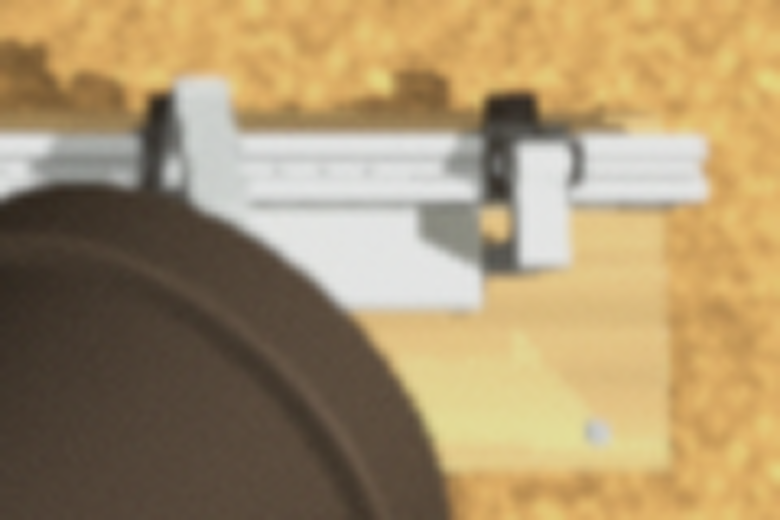

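View pics/e_sc.png

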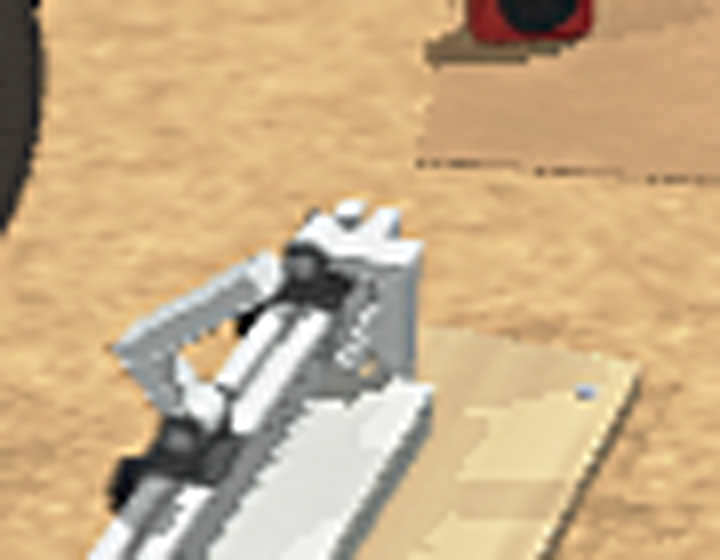

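Force stepped from about 1 N to 5–7 N at TCP y = 0.2805, as predicted. The batten's end is at column 481, and the foot's face projects to about 482. It's butted, so I'll back straight off.

Run:
```python
from path import *
np.set_printoptions(precision=4,suppress=True)
o=downx(1)
servo_line([.4962,.36,.021],o,velocity=.05)
servo_line([.4962,.40,.28],o,velocity=.15)
pause(.5)
s=get_state();print(s['time'],s['eef_pos'],s['wrist_force'])
t=grab_frame("top")[:,:,::-1];d=grab_frame("side")[:,:,::-1]
cv2.imwrite("pics/f_t.png",t);cv2.imwrite("pics/f_s.png",d)
crop("","f_tc",360,170,480,250,6.5,t);crop("","f_tl",175,170,335,250,5,t)
for st in(-.2,):
    print("foot face px",proj("top",[rs[0]-.02,rs[1]-.2,.037]))
```

```text
28.6833 [0.4962 0.4    0.28  ] [-0.0361 -1.1309 -0.0968]
foot face px [[433.8241 208.7837]]
```

View pics/f_tc.png

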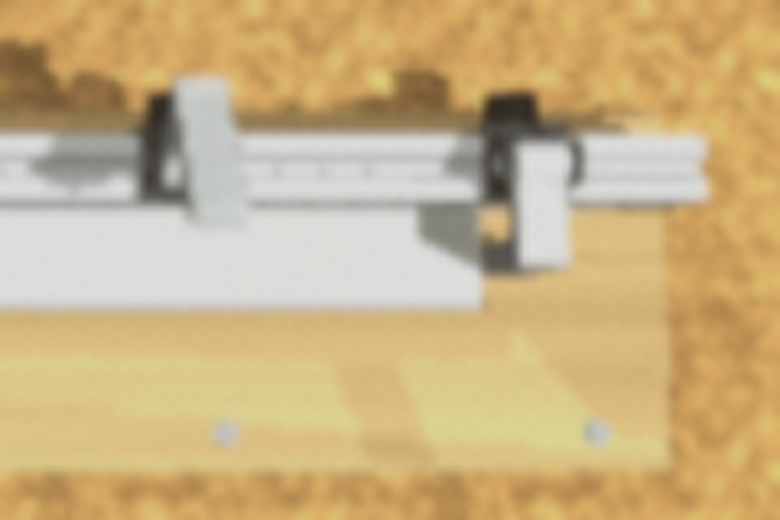

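View pics/f_tl.png

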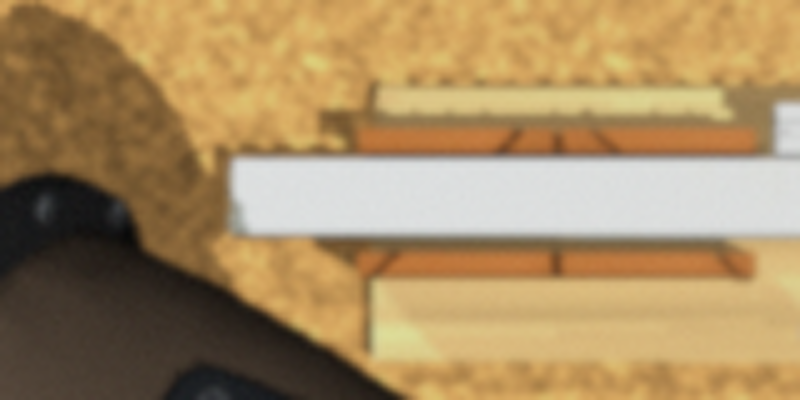

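View pics/f_s.png

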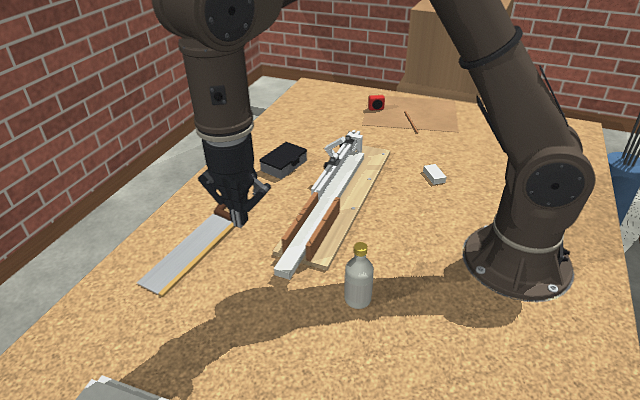

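View pics/f_t.png

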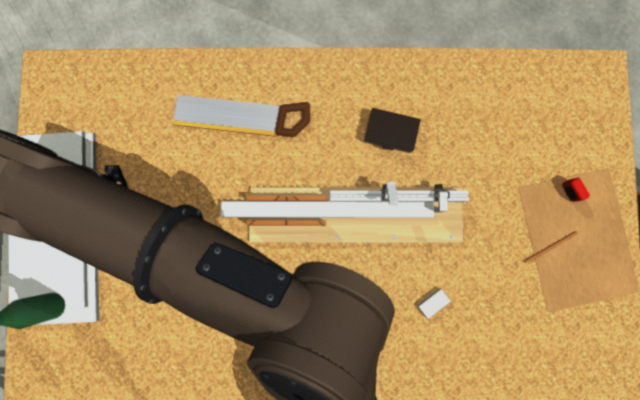

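The batten's end is at pixel column 433.6 and the foot's face projects to 433.8, so the gap is under about 1–2 mm. The batten lies flat and parallel, slightly closer to the fence than at the start. The near stop is up and the bystanders haven't moved, so I'm handing in.

```bash
python3 -c "
from workcell import *
print(sign_off())"
```

```text
the job is handed in; nothing more can be done
None
```

I flipped the far stop down and pushed the batten along the fence until it butted against that stop, then handed the job in at about 29 s. No verdict is reported.

- **Stop:** I followed the stop's arc with the closed fingers and pressed it against its hard stop with about 10 N. The bar's end then measured 28 mm in front of the fence face, against 27.5 mm expected, so it is down.
- **Batten:** I pushed it about 97 mm by its free end, slowing near the stop, and ended on a contact force of about 7 N.
- **Last pictures:** The batten's end was at pixel column 433.6 and the foot's face projects to 433.8, which is contact within the camera's accuracy of about 2 mm. The batten looked flat and straight, about 1 mm closer to the fence than at the start.
- **Surroundings:** The near stop was still up. The saw, screw box and offcut looked unmoved from above. The arm hid the bottle there, but it had not shifted in the side view. The arm finished clear, with only noise on the wrist force.

No check failed or disagreed. The only hitch was a script that stopped because it called `camera_info` too often. That happened before any motion, and I fixed it by caching the calibration.

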